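# Open the dial lock on the sample case and present it to the reader

## Robot

A 6-joint arm with a two-finger parallel gripper is mounted at the origin on the work surface. World frame = base frame: x ahead of the robot, y to its left, z up, the work surface at z = 0. Lengths are in m, angles in degrees, forces in N, time in s.
With the tool pointing down it reaches from about 0.375 to 0.9 m from the base axis. Payload 3.1 kg.
Tool frame: the origin (TCP) lies midway between the tips of the shut fingers; the grasp point (between the pads) lies 19 mm behind it; z points along the fingers, y is the direction in which the jaws open and shut (so a half turn about z gives the same grasp; the last joint's range is limited). The gripper opens to 87 mm and grips with 3 to 60 N. Pads are 19 mm wide; open, the fingers measure 117 mm over their backs; the gripper's body (75 mm by 190 mm) begins 51 mm behind the grasp point.
Start: joints at [-82.477, 30.224, 82.088, -0, 67.689, -10.227], TCP at [0.191, -0.595, 0.223] pointing down, gripper open.
Joint ranges: [-176.69, 176.69], [-43.24, 126.21], [12.49, 139.97], [-82, 262], [0, 151.66], [-163.58, 163.58]. Speed limits (degrees/s): [159.86, 159.86, 180, 180, 180, 180].

## Interface

Orientations are given as a 3x3 rotation matrix whose columns are the frame's x, y, z axes.
In Python, from rig import status, vision, bot, models gives the robot as it stands.
- The arm moves only by the tool send_rows, never from a script. Its argument "moves" is a list of rows, each a list of 7 numbers: the shift along the tool's x, y, z in units of 25 mm (1.0 is 25 mm), then the turn, a rotation vector about the tool's x, y, z in units of 10 degrees (1.0 is 10 degrees), then the closure, from -1 (fully open) to 1 (shut), so that 0 is half open. In form: [[dx, dy, dz, rx, ry, rz, hand], ...]. A call has 1 to 12 rows; each row shifts and turns the commanded pose from where the row before left it, along the tool's axes as they then stand; what a row does not reach is not made up. A row lasts 1/8 s, in which the tool goes at most 62.5 mm and 10.7 degrees, less where a joint would pass 70% of its speed; a pose out of reach is approached as far as the arm can. A call is refused whole if a number of a shift passes 1 or a number of a turn 1, either way. A call with a gripper value outside its range is refused whole. The fingers move at their own pace and stop on an object; the grip force is fixed at half the most. Time passes only in rows, so rows that do not move let the fingers close. It gives the time, the measured TCP pose, the force and the opening at its end, in the units of the state.
- status.read_state(): the state, without advancing time (a new reading comes with each control period).
- vision.capture(name): name is "scene" or "top" or "wrist"; returns a dict with "img" (480x640x3 uint8, red, green, blue), "depth" (480x640 float32, m along the optical axis (not along the pixel's ray), 0 where there is no reading), "fx", "fy", "cx", "cy" (pixels), "pose" (4x4, takes a point from camera to world coordinates); the wrist camera has in their place "hand_eye" (4x4, takes a point from camera to tool coordinates, whose origin is the TCP and whose axes are the flange's). Camera axes: x right, y up, looking along -z (the intrinsics and any distortion apply to the point x, -y, -z); pixel columns grow to the right and rows downward; lengths in m; the calibration is good to about 2 mm. A picture is of the moment at which its call begins: read the wrist's pose just before it.
- bot.hand_in(): hands the job in, once; it reports no verdict.
Trained networks look in the newest picture that a camera, given by its name, has taken for a name from the list of things; names that differ only in an ending like _2 or _b are one class to them, and where a whole thing is asked for, a point or a joint stands for the part that bears it (a point fixed in the world has none). Each returns a list of dicts, best first, with "confidence" (0 to 1); they miss things now and then, are a little off and sometimes report something else, mostly with a low value. They report only what shows in the picture. A call takes as long as a camera call. They do not tell look-alikes from the thing itself.
- models.masks_of(camera, name): "mask" (480x640 bool, what is visible of it) and "extent" ([left, top, right, bottom] in pixels, round what is visible of it).
- models.landmark_of(camera, name): "point" ([column, row] in pixels: a listed point, or the origin of a listed thing).
The state is a dict: "time_s": time; "joint_positions": joint angles; "qvel": joint speeds; "tau": joint torques, N m; "position": TCP position; "tcp_rot": TCP orientation; "force": force on the tool from outside, world axes, zero at the start; "moment": the same for the moment, N m; "opening": opening from 0.0 (shut) to 1.0 (fully open).
Only numpy, scipy, OpenCV 4.12 (cv2) and the standard library are available. Lean on these libraries where they do the work, as an engineer would, in place of code of your own. Each camera call takes 0.05 s, during which the arm holds its last target.

## Task

Unlock the sample case: turn the dial of the combination lock clockwise, past one false click, until its white pointer line meets the black index mark by the shackle and clicks into the opening notch, then pull the shackle straight out of the lock until it stops. Lift the opened lock off its hasp and present it for logging: hold it level, dial up, over the middle of the flat reader and about 100 mm above the glass, and finish while still holding it there, motionless. Do not lift the lock before the shackle is open, and leave the other things on the bench where they are.

Things in the scene. Friction and masses are not known exactly. Their poses are not given: they have to be found in the camera images.
- lock: Steel combination lock lying dial up on the case. Origin: centre of its underside, on the dial's axis; z up; the shackle points to its own -x. Foot 44 x 40 x 10 mm (x, y, z), above it the block, 60 x 60 mm, z = 10 to 34 mm. About 0.4 kg in all. The foot sits loose (1.5 mm play) in a nest 8 mm deep on the case, which keeps the lock from turning or sliding; it leaves straight upward.
- dial (a joint): Dial angle, rad, anticlockwise from above; 0 = pointer at the index mark by the shackle = opening notch. Starts at 0.85 to 1.45; range -0.7 to 1.6. Spring clicks: a false notch at 0.6 (shackle stays locked) and the opening notch at 0; each holds the dial drawn in from about 0.15 rad. Up to about 0.1 N m to turn through a click. Farther than about 0.2 from 0 the shackle is locked.
- dial_grip (a point): On the dial's axis, 53 mm above the lock's origin. Black disc 40 mm across, its top 41 mm above the lock's origin; on it an upright grip bar 36 mm long, 13 mm thick, 41 to 62 mm above the lock's origin. Site x lies along the bar, the white pointer line on its -x half; at joint value 0 the bar lies along the lock's x.
- shackle (a joint): How far the shackle is pulled out, m: 0 shut, 0.026 fully out at a stop (it stays in the lock and stays where it is left). It slides along the lock's -x with about 3 N of friction once the dial is at its opening notch; pulled out, it blocks the dial.
- shackle_grip (a point): Where to grip the shackle: centre plane of the lock, 22 mm above its origin, 48 mm toward its -x when shut; moves with the shackle; axes of the lock. The shackle is a level U of 8 mm round bar: legs along the lock's x, 38 mm across their outsides (grip from above across both legs), crown at the outer end, its outside 34 mm from the block's face when shut. The case's hook stands in the U.
- case: Flat aluminium sample case, fixed, 200 x 280 x 40 mm, origin at its underside's centre. The lock's nest: centre x = 30 mm, y = 0, floor z = 46 mm, lock axes parallel to the case's. A steel hook 10 mm wide rises through the shackle: post x = -18 to -10 mm, nose x = -40 to -10 mm at z = 74 to 82 mm over the shut shackle's crown; the lock comes off straight up, only with the shackle out.
- reader: Flat grey reader, fixed, 120 x 120 x 30 mm, origin at the centre of its underside, z up; its black glass, 84 x 84 mm, is the middle of its top face at z = 30 mm.
- dish: Bystander: clear round dish with lid, 60 mm across, 16 mm high, on the case's lid; origin at its underside's centre.
- tip_box: Bystander: small blue and white box 60 x 45 x 36 mm on the case's lid; origin at its underside's centre.
- jar: Bystander: white jar 42 mm across, 62 mm high, beside the reader; origin at its underside's centre.
- flask: Bystander: small amber bottle 40 mm across, 75 mm high, beside the reader; origin at its underside's centre.
- pipette: Bystander: white hand pipette lying on the bench, about 225 mm long, 20 mm high; origin under its middle, tip to its +x.
- tube_rack: Bystander: white tube rack 70 x 200 mm, 58 mm high with its tubes, at the back of the bench; origin at its underside's centre.
- foam_block: Bystander: black block 60 x 90 x 30 mm on the bench; origin at its underside's centre.
There are look-alikes about, which are no part of the job. Of the things shaped like the lock, the steel one is meant.

How it is judged (in metres and radians):
On the way, in this order (a step that is already met when the one before it is completed fails the run):
1. the dial stands in its opening notch (within 0.15 rad of the index mark) with the shackle still shut (value of joint dial between -0.15 and 0.15 rad and value of joint shackle below 0.01 m), for 0.2 s.
2. the shackle is pulled out (at least 20 mm) (value of joint shackle above 0.02 m), for 0.1 s.
At the end, for the whole second after the job is handed in: Lock held in the fingers (over 1 N), shackle out at least 18 mm, lock centre within 40 mm of the reader centre horizontally, its underside 50 to 170 mm above the glass, within 0.4 rad of level, dial up, slower than 0.03 m/s; the program finishes holding it so (value of joint shackle above 0.018 m and horizontal distance between lock and reader below 0.04 m and z of lock in the frame of reader between 0.08 and 0.2 m and angle between lock's own z axis and vertical below 0.4 rad and linear speed of lock below 0.03 m/s and contact force between the fingers and lock above 1 N); the arm keeps its last pose, push and grip.
It fails at once if the lock is lifted off with its shackle not open (z of lock in the frame of case above 0.062 m and value of joint shackle below 0.015 m).
It fails at once if another thing on the bench is moved by more than 30 mm (distance of any of dish, tip_box, jar, flask, pipette, tube_rack, foam_block from where it was at the start of the episode above 0.03 m).
It also fails if it takes over 51 s, if anything falls off the work surface, if the arm or the gripper's body presses on something with over 40 N, if the wrist force passes 120 N, or if a joint passes its speed limit or range.

## Working session

There is one attempt and no reset: what is moved stays moved. The work goes in short steps, Python scripts to look and compute and a tool call to move; the robot and the scene stay as the last step left them, time stands still between calls to the robot, and variables do not carry over. Pictures are saved under pics/ and viewed, and the job is handed in when it is done.

Besides the shell and the picture viewer there is one more tool, called after "Request:" as name(argument=value, ...), one argument or row to a line, values as JSON. send_rows: Moves the arm, as the interface text tells. Its arguments: {"type":"object","properties":{"moves":{"type":"array"}},"required":["moves"]}

```bash
ls; mkdir -p pics
cat > h.py <<'E'
import numpy as np, cv2
from rig import status, vision, bot, models
def snap(n,f):
    s=status.read_state(); c=vision.capture(n)
    cv2.imwrite('pics/'+f,c['img'][:,:,::-1])
    if 'pose' not in c:
        T=np.eye(4);T[:3,:3]=np.array(s['tcp_rot']).reshape(3,3);T[:3,3]=s['position'];c['pose']=T@c['hand_eye']
    np.savez(''+n+'.npz',**{k:v for k,v in c.items()})
    return c
def pt(c,u,v,d=None,z=None):
    r=np.array([(u-c['cx'])/c['fx'],-(v-c['cy'])/c['fy'],-1.0])
    P=c['pose'];R=P[:3,:3];t=P[:3,3]
    if z is not None: d=(z-t[2])/(R@r)[2]
    elif d is None: d=c['depth'][int(round(v)),int(round(u))]
    return R@(r*d)+t
E
python3 - <<'E'
from h import *
for n in ['top','scene']:
    c=snap(n,n+'0.png'); print(n,c.keys(),c['fx'],c['cx'],c['pose'])
    for t in ['lock','dial_grip','shackle_grip','reader','case','jar','flask','dish','tip_box']:
        print(t,[(np.round(x['point']),round(x['confidence'],2),np.round(pt(c,*x['point']),3)) for x in models.landmark_of(n,t)])
s=status.read_state();print(s)
E
```

```text
pics
top dict_keys(['img', 'depth', 'fx', 'fy', 'cx', 'cy', 'pose']) 490.0628022756151 319.6970480817394 [[ 0.02787349  0.99184406 -0.12437216  0.38521604]
 [-0.99954808  0.02625412 -0.01464072 -0.01324865]
 [-0.01125603  0.12472404  0.99212762  1.44319402]
 [ 0.          0.          0.          1.        ]]
lock [(array([398., 236.]), 0.9, array([ 0.579, -0.21 ,  0.092])), (array([414., 337.]), 0.84, array([ 0.301, -0.261,  0.063]))]
dial_grip [(array([400., 234.]), 0.6, array([ 0.583, -0.213,  0.109])), (array([412., 338.]), 0.46, array([ 0.297, -0.258,  0.046]))]
shackle_grip [(array([396., 249.]), 0.58, array([ 0.542, -0.205,  0.084])), (array([419., 321.]), 0.42, array([ 0.344, -0.287, -0.002]))]
reader [(array([269., 249.]), 0.64, array([0.54 , 0.154, 0.028])), (array([262., 278.]), 0.35, array([0.455, 0.168, 0.052]))]
case [(array([392., 248.]), 0.8, array([ 0.551, -0.202,  0.044])), (array([286., 212.]), 0.48, array([0.645, 0.107, 0.06 ]))]
jar [(array([286., 212.]), 0.63, array([0.645, 0.105, 0.06 ])), (array([394., 251.]), 0.51, array([ 0.536, -0.202,  0.083]))]
flask [(arr
[... 1564 characters left out ...]
.20882546e+01, -8.24313642e-04,
        6.76903148e+01, -1.02272352e+01]), 'qvel': array([-0.10728365, -0.00053162,  0.00531088, -0.03217055, -0.02835336,
        0.03012817]), 'tau': array([-2.63971997e-04, -4.40022075e+01, -1.76989013e+01,  6.32218807e-02,
        5.03211957e-02, -1.32542127e-05]), 'position': array([ 0.19056719, -0.59520407,  0.22256637]), 'tcp_rot': array([[ 9.52390738e-01,  3.04880111e-01, -1.34518180e-05],
       [ 3.04880111e-01, -9.52390738e-01,  1.98274342e-07],
       [-1.27509370e-05, -4.29002642e-06, -1.00000000e+00]]), 'force': array([-0.06250014,  0.24664577, -0.21778344]), 'moment': array([-0.0119159 ,  0.00744506, -0.01159145]), 'opening': 0.9981389147325725}
```

View pics/top0.png

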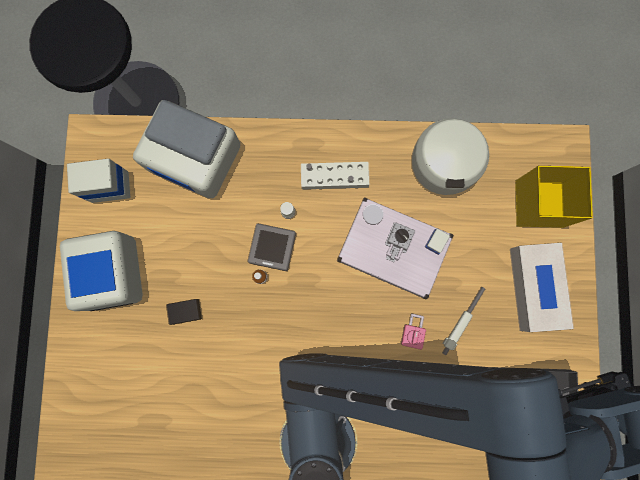

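View pics/scene0.png

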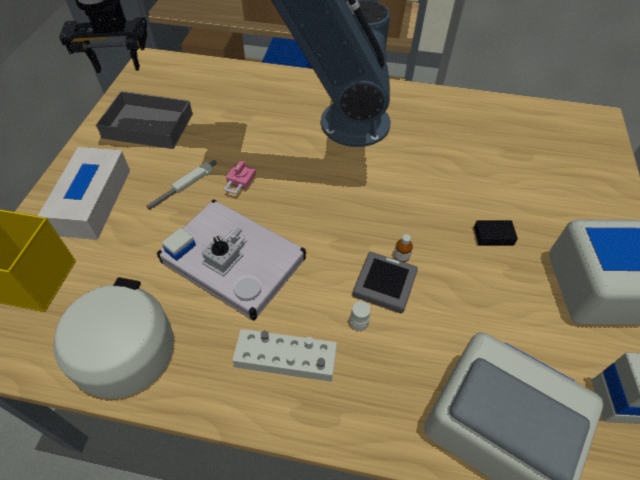

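Run:
```python
import cv2
im=cv2.imread('pics/top0.png')
cv2.imwrite('pics/top0c.png',cv2.resize(im[190:370,340:520],(720,720))[:600])
im=cv2.imread('pics/scene0.png')
cv2.imwrite('pics/scene0c.png',cv2.resize(im[150:330,150:310],None,fx=3.3,fy=3.3,interpolation=2))
```

```text
(no output)
```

View pics/top0c.png

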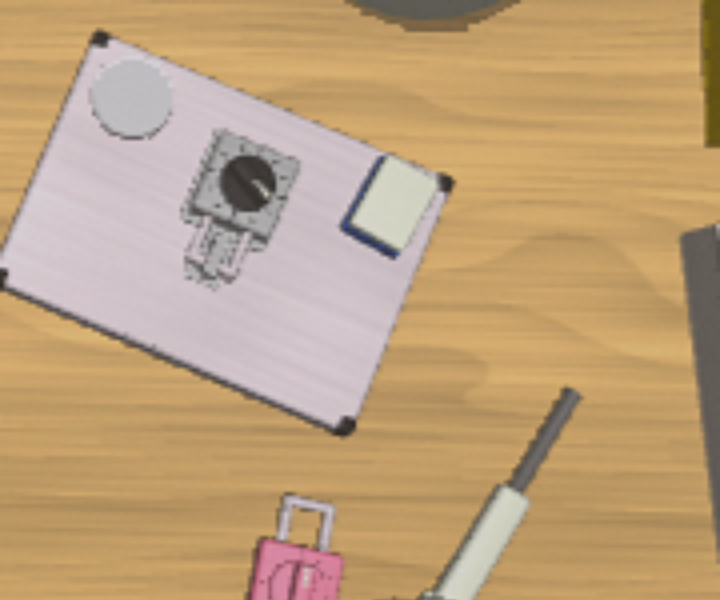

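View pics/scene0c.png

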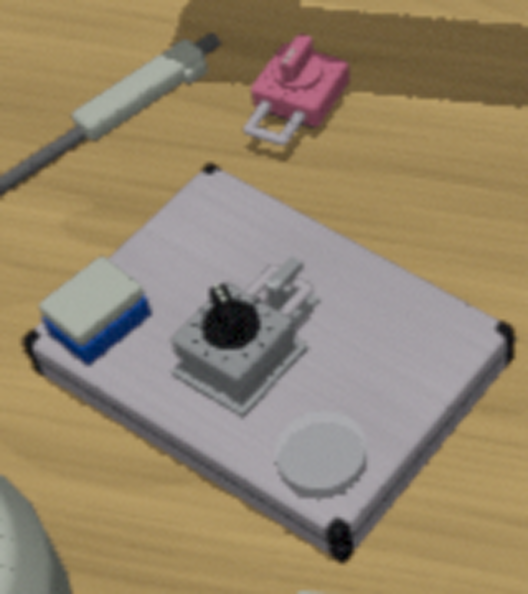

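The things shaped like the lock are the steel one, top (400,236) / scene (224,255), on the case, and a pink one, top (414,337) / scene (242,179), on the bench. The enlarged crops show that the one on the case is steel-grey with a black dial and sits in the hook, so that is the one I want. Next I'll measure the case axes and the reader.

Run:
```python
from h import *
c=dict(np.load('top.npz'))
for n,z in [('case',0.04),('reader',0.03)]:
    vision.capture('top')
    for m in models.masks_of('top',n)[:2]:
        mk=m['mask'].astype(np.uint8)
        cs,_=cv2.findContours(mk,0,2); k=max(cs,key=cv2.contourArea).reshape(-1,2)
        W=np.array([pt(c,u,v,z=z) for u,v in k])
        r=cv2.minAreaRect((W[:,:2]*1000).astype(np.float32)); print(n,m['confidence'],m['extent'],r)
# dark case corners
for u,v in [(365,199),(451.5,235.5),(426.5,296.5),(340.5,260)]: print(pt(c,u,v,z=0.04))
# pointer & dial
for u,v in [(402,235),(406,237)]: print(u,v,pt(c,u,v,z=0.41+0) if 0 else pt(c,u,v,z=0.1))
```

```text
case 0.85 [335.1, 201.3, 454.3, 296.1] ((551.4983520507812, -207.8970184326172), (283.3536682128906, 207.53369140625), 68.25932312011719)
reader 0.59 [247.0, 224.7, 296.5, 274.2] ((546.9533081054688, 147.76036071777344), (121.92192077636719, 123.12242889404297), 79.94796752929688)
[ 0.69243164 -0.12102061  0.04      ]
[ 0.59154418 -0.37177482  0.04      ]
[ 0.41469914 -0.30004696  0.04      ]
[ 0.5121123  -0.05367637  0.04      ]
402 235 [ 0.58053165 -0.22015501  0.1       ]
406 237 [ 0.5752443  -0.23121375  0.1       ]
```

Run:
```python
from h import *
c=vision.capture('wrist'); print(c['hand_eye'],c['fx'],c['cx'])
c=snap('top','top1.png')
for t in ['tip_box','dish']:
  for m in models.masks_of('top',t)[:2]:
    mk=m['mask']; v,u=np.nonzero(mk); print(t,m['confidence'],m['extent'],u.mean(),v.mean(),pt(c,u.mean(),v.mean(),z=0.076 if t=='tip_box' else .056))
```

```text
[[-8.36688061e-04  9.71079749e-01  2.38753891e-01  6.45501232e-02]
 [ 9.99999508e-01  6.85302318e-04  7.17074998e-04 -3.72339586e-04]
 [ 5.32718414e-04  2.38754373e-01 -9.71079845e-01 -1.61349583e-01]
 [ 0.00000000e+00  0.00000000e+00  0.00000000e+00  1.00000000e+00]] 390.9136440618133 317.59902129235365
tip_box 0.74 [426.8, 230.4, 454.1, 252.9] 436.4930362116992 240.72701949860723 [ 0.57033211 -0.32052973  0.076     ]
tip_box 0.19 [299.1, 163.7, 369.2, 189.9] 334.5722411831627 175.21672354948805 [ 0.75167006 -0.0302013   0.076     ]
dish 0.71 [363.1, 203.6, 381.8, 224.2] 372.5855263157895 213.1809210526316 [ 0.64798603 -0.14222153  0.056     ]
```

Request:
send_rows(
  moves=[
    [0.97,-0.47,0,0,0,0,-1],
    [0.97,-0.47,0,0,0,0,-1],
    [0.97,-0.47,0,0,0,0,-1],
    [0.97,-0.47,0,0,0,0,-1],
    [0.97,-0.47,0,0,0,0,-1],
    [0.97,-0.47,0,0,0,0,-1],
    [0.97,-0.47,0,0,0,0,-1],
    [0.97,-0.47,0,0,0,0,-1],
    [0.97,-0.47,0,0,0,0,-1],
    [0.97,-0.47,0,0,0,0,-1],
  ],
)

```text
time_s: 2.65
position: [0.3868, -0.407, 0.2226]
tcp_rot: [[0.952, 0.306, 0.0], [0.306, -0.952, 0.001], [0.0, -0.001, -1.0]]
force: [0.4, -0.1, -0.1]
opening: 1.001
```

Request:
send_rows(
  moves=[
    [0.96,-0.476,0,0,0,0,-1],
    [0.96,-0.476,0,0,0,0,-1],
    [0.96,-0.476,0,0,0,0,-1],
    [0.96,-0.476,0,0,0,0,-1],
    [0.96,-0.476,0,0,0,0,-1],
    [0.96,-0.476,0,0,0,0,-1],
    [0.96,-0.476,0,0,0,0,-1],
    [0.96,-0.476,0,0,0,0,-1],
    [0.96,-0.476,0,0,0,0,-1],
    [0.96,-0.476,0,0,0,0,-1],
    [0,0,0,0,0,0,-1],
  ],
)

```text
time_s: 4.03
position: [0.5788, -0.2199, 0.2225]
tcp_rot: [[0.951, 0.308, -0.0], [0.308, -0.951, 0.001], [0.0, -0.001, -1.0]]
force: [0.0, -0.9, -0.6]
opening: 1.001
```

Run:
```python
from h import *
c=snap('wrist','w0.png'); print(status.read_state()['position'])
for t,z in [('lock',.046),('dial_grip',.099),('shackle_grip',.068)]:
    print(t,[(np.round(x['point']),round(x['confidence'],2),np.round(pt(c,*x['point'],z=z),4)) for x in models.landmark_of('wrist',t)])
```

```text
[ 0.57799223 -0.22090986  0.22244699]
lock [(array([318., 214.]), 0.55, array([ 0.5853, -0.2178,  0.046 ]))]
dial_grip [(array([318., 231.]), 0.56, array([ 0.5818, -0.2182,  0.099 ]))]
shackle_grip [(array([279., 263.]), 0.75, array([ 0.5394, -0.198 ,  0.068 ]))]
```

View pics/w0.png

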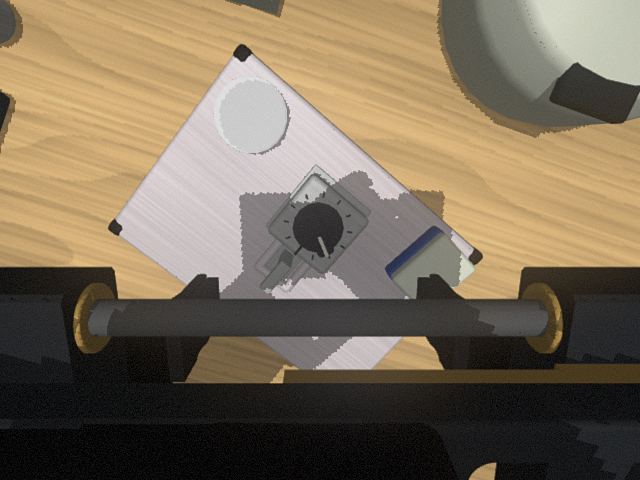

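The wrist picture shows the steel lock at about (318,228). The dial's pointer runs from (319,237) to (328,257) and the shackle lies toward (278,268). I'll enlarge it to get the angles.

Run:
```python
from h import *
c=dict(np.load('wrist.npz')); im=c['img'][:,:,::-1]
cr=im[150:300,220:400]; cv2.imwrite('pics/w0c.png',cv2.resize(cr,None,fx=4,fy=4,interpolation=2))
g=cv2.cvtColor(im,cv2.COLOR_BGR2GRAY)
# disc
m=np.zeros_like(g); m[(g<50)]=1; m[:195]=0;m[262:]=0;m[:,:285]=0;m[:,350:]=0
n,l,s,ce=cv2.connectedComponentsWithStats(m); i=1+np.argmax(s[1:,4]); print(s[i],ce[i],pt(c,*ce[i],z=.087))
k=cv2.findContours((l==i).astype(np.uint8),0,1)[0][0]; print(cv2.minEnclosingCircle(k))
# case corners
cs=[(242,52),(115,227),(476,257)]
W=[pt(c,u,v,z=.04) for u,v in cs]; print(np.round(W,4)); 
d=W[0]-W[1];print(np.degrees(np.arctan2(d[1],d[0])),np.linalg.norm(d)); d=W[2]-W[0];print(np.degrees(np.arctan2(d[1],d[0]))+90,np.linalg.norm(d))
```

```text
[ 293  211   50   46 1014] [319.26232742 235.12228797] [ 0.57668859 -0.22124384  0.087     ]
((315.5, 232.0), 29.34716033935547)
[[ 0.6919 -0.1183  0.04  ]
 [ 0.5173 -0.0479  0.04  ]
 [ 0.5912 -0.3672  0.04  ]]
-21.978930124660472 0.18820188981790617
-22.015349286481552 0.26843990308528876
```

View pics/w0c.png

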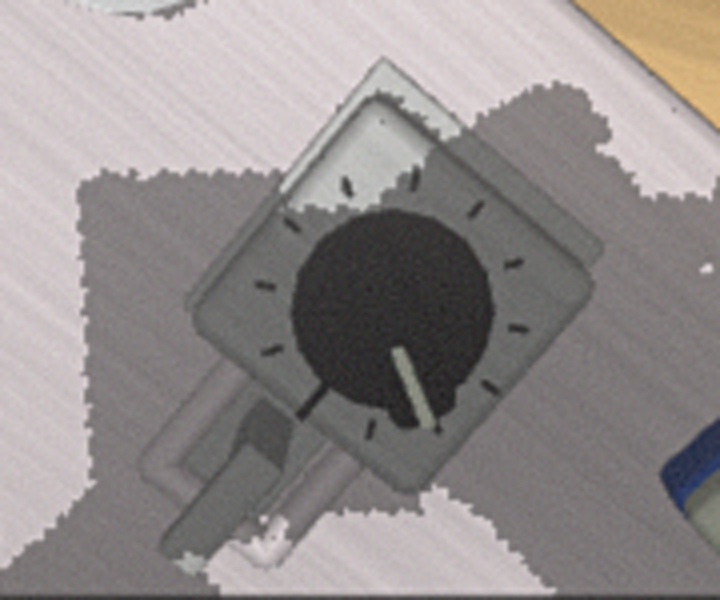

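Run:
```python
from h import *
c=dict(np.load('wrist.npz'))
C=pt(c,318.3,227.5,z=.087); a=pt(c,319.4,237,z=.108); b=pt(c,327.3,256,z=.108); print(C,a,b,b-a)
d=a-b; print(np.degrees(np.arctan2(d[1],d[0])), np.linalg.norm(d))
d=C-b; print(np.degrees(np.arctan2(d[1],d[0])), np.linalg.norm(d))
for u,v in [(318,228),(326,252),(300,180),(288,240)]: print(c['depth'][v,u],pt(c,u,v))
# index mark
p=pt(c,220+322/4,150+386/4,z=.08);q=pt(c,220+303/4,150+413/4,z=.08);d=p-q;print(np.degrees(np.arctan2(d[1],d[0])),p,q)
# block corners at z .08 
for u,v in [(380,97),(594,283),(408,492),(192,322)]: print(pt(c,220+u/4,150+v/4,z=.08))
```

```text
[ 0.58221544 -0.21866814  0.087     ] [ 0.57987752 -0.22025226  0.108     ] [ 0.56806962 -0.23016797  0.108     ] [-0.01180791 -0.0099157   0.        ]
40.02190073276537 0.015419073395562276
39.10933147685112 0.027809177781866548
0.2823401 [ 0.58572571 -0.21729528  0.10715121]
0.285265 [ 0.5707752  -0.22826624  0.10845499]
0.34083858 [ 0.60831006 -0.19347509  0.039856  ]
0.3135362 [ 0.56342936 -0.19920786  0.07890467]
-16.777854069703142 [ 0.56165999 -0.21031084  0.08      ] [ 0.55512082 -0.2083393   0.08      ]
[ 0.61973217 -0.2038691   0.08      ]
[ 0.59821749 -0.25514549  0.08      ]
[ 0.54574912 -0.23364505  0.08      ]
[ 0.56624024 -0.18183738  0.08      ]
```

Request:
send_rows(
  moves=[
    [0.16,-0.03,0,0,0,-0.72,-0.2],
    [0,0,0.5,0,0,-0.72,-0.2],
    [0,0,1,0,0,-0.72,-0.2],
    [0,0,1,0,0,0,-0.2],
    [0,0,1,0,0,0,-0.2],
    [0,0,0.5,0,0,0,-0.2],
    [0,0,0,0,0,0,-0.2],
  ],
)

```text
time_s: 5.1
position: [0.5808, -0.2211, 0.1218]
tcp_rot: [[0.774, 0.633, -0.002], [0.633, -0.774, 0.001], [-0.001, -0.002, -1.0]]
force: [-0.5, 0.4, -0.2]
opening: 0.603
```

Run:
```python
from h import *
c=snap('wrist','w1.png'); s=status.read_state();print(s['position'],s['joint_positions'])
```

```text
[ 0.58152031 -0.22137502  0.12273544] [-3.11169810e+01  3.69892327e+01  8.74603326e+01 -1.42672683e-05
  5.55483375e+01  1.95706831e+01]
```

View pics/w1.png

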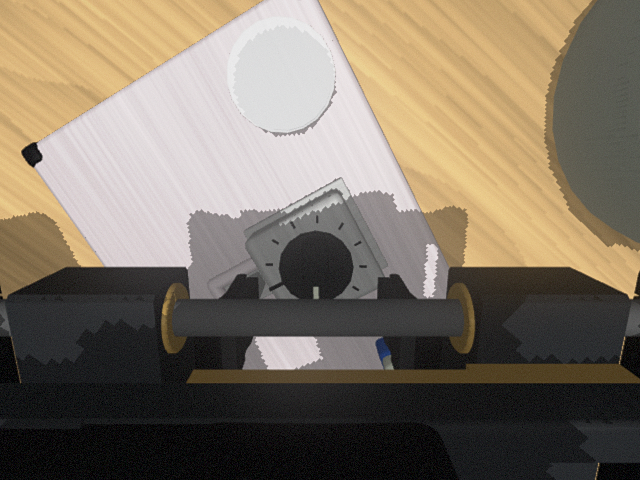

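Request:
send_rows(
  moves=[
    [0.06,-0.04,0.6,0,0,0,-0.2],
    [0,0,0.6,0,0,0,-0.2],
    [0,0,0,0,0,0,0.3],
    [0,0,0,0,0,0,1],
    [0,0,0,0,0,0,1],
    [0,0,0,0,0,0,1],
    [0,0,0,0,0,0,1],
    [0,0,0,0,0,0,1],
  ],
)

```text
time_s: 6.15
position: [0.5822, -0.2191, 0.0928]
tcp_rot: [[0.773, 0.634, 0.0], [0.634, -0.773, 0.0], [0.0, 0.0, -1.0]]
force: [-0.2, 0.7, 0.9]
opening: 0.144
```

Request:
send_rows(
  moves=[
    [0,0,0,0,0,0.77,1],
    [0,0,0,0,0,0.77,1],
    [0,0,0,0,0,0.77,1],
    [0,0,0,0,0,0.77,1],
    [0,0,0,0,0,0.77,1],
    [0,0,0,0,0,0.77,1],
    [0,0,0,0,0,0.77,1],
    [0,0,0,0,0,0.75,1],
    [0,0,0,0,0,0,1],
    [0,0,0,0,0,0,1],
    [0,0,0,0,0,0,1],
  ],
)

```text
time_s: 7.52
position: [0.5822, -0.2193, 0.0928]
tcp_rot: [[0.927, -0.374, 0.0], [-0.374, -0.927, -0.0], [0.0, 0.0, -1.0]]
force: [-0.7, 1.1, 3.6]
opening: 0.149
```

Run:
```python
from h import *
c=snap('wrist','w2.png'); s=status.read_state();print(s['position'],s['joint_positions'],s['force'],s['moment'])
```

```text
[ 0.5821924  -0.21928821  0.09278715] [-3.09155614e+01  3.93625445e+01  8.85163847e+01 -4.14531930e-03
  5.21019421e+01  8.10869111e+01] [-0.26753382  0.16805043  2.83527571] [ 0.07906383  0.15787004 -0.0379163 ]
```

View pics/w2.png

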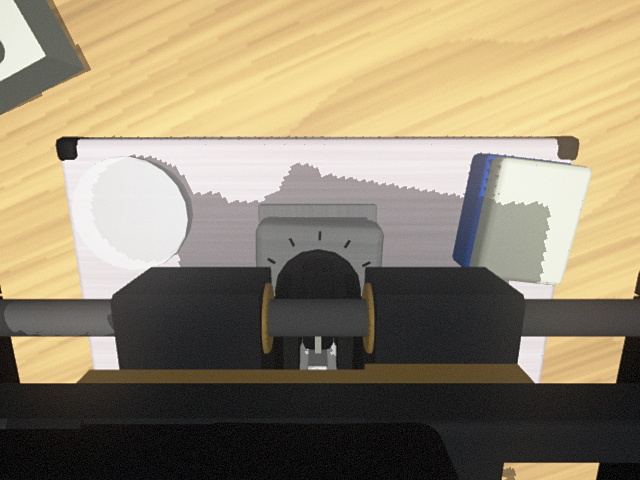

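Request:
send_rows(
  moves=[
    [0,0,0,0,0,0,0],
    [0,0,0,0,0,0,-0.5],
    [0,0,-0.4,0,0,0,-0.8],
    [0,0,-1,0,0,0,-0.8],
    [-0.96,0,-0.4,0,0,0,-0.8],
    [-0.96,0,0,0,0,0,-0.8],
    [0,0,0,0,0,0,-0.8],
  ],
)

```text
time_s: 8.45
position: [0.5364, -0.2004, 0.1381]
tcp_rot: [[0.927, -0.375, -0.001], [-0.375, -0.927, 0.001], [-0.001, -0.0, -1.0]]
force: [1.6, -0.0, 0.2]
opening: 0.844
```

Run:
```python
from h import *
c=snap('wrist','w3.png'); s=status.read_state();print(s['position'],s['opening'])
c=snap('top','top3.png')
```

```text
[ 0.53789243 -0.20133359  0.13818445] 0.8601837594310001
```

View pics/w3.png

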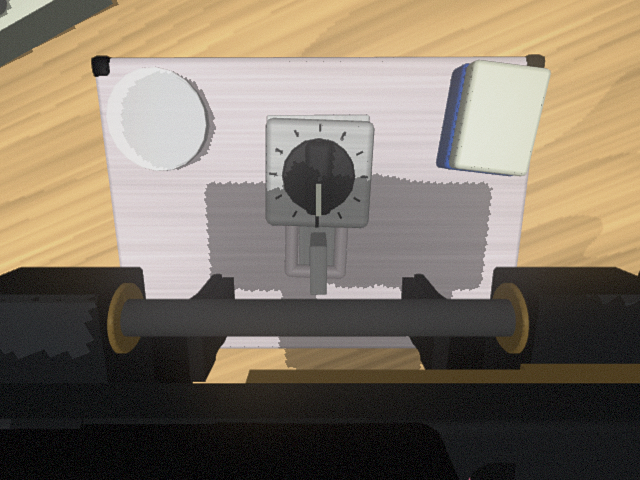

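The pointer, at column 318 and rows 185–215, now meets the index mark, and the shackle is still shut. Next I'll grip the shackle across both legs.

Request:
send_rows(
  moves=[
    [0,-0.03,1,0,0,0,-0.5],
    [0,0,1,0,0,0,-0.4],
    [0,0,0.8,0,0,0,-0.4],
    [0,0,0.4,0,0,0,-0.4],
    [0,0,0.25,0,0,0,-0.4],
    [0,0,0,0,0,0,0.5],
    [0,0,0,0,0,0,1],
    [0,0,0,0,0,0,1],
    [0,0,0,0,0,0,1],
  ],
)

```text
time_s: 9.68
position: [0.5382, -0.2006, 0.0519]
tcp_rot: [[0.927, -0.375, 0.001], [-0.375, -0.927, -0.001], [0.001, 0.0, -1.0]]
force: [-0.9, 0.2, 1.8]
opening: 0.424
```

Request:
send_rows(
  moves=[
    [0,0,0,0,0,0,1],
    [-0.26,0,0,0,0,0,1],
    [-0.26,0,0,0,0,0,1],
    [-0.26,0,0,0,0,0,1],
    [-0.26,0,0,0,0,0,1],
    [0,0,0,0,0,0,1],
    [0,0,0,0,0,0,1],
  ],
)

```text
time_s: 10.55
position: [0.5125, -0.1901, 0.0512]
tcp_rot: [[0.927, -0.375, -0.003], [-0.375, -0.927, 0.001], [-0.003, -0.0, -1.0]]
force: [-0.4, 0.4, 2.7]
opening: 0.423
```

Run:
```python
from h import *
c=snap('wrist','w4.png'); s=status.read_state();print(s['position'],s['opening'],s['force'])
```

```text
[ 0.51244984 -0.19006946  0.05112179] 0.42532391412709725 [-0.81718756  1.59730454  2.47749751]
```

View pics/w4.png

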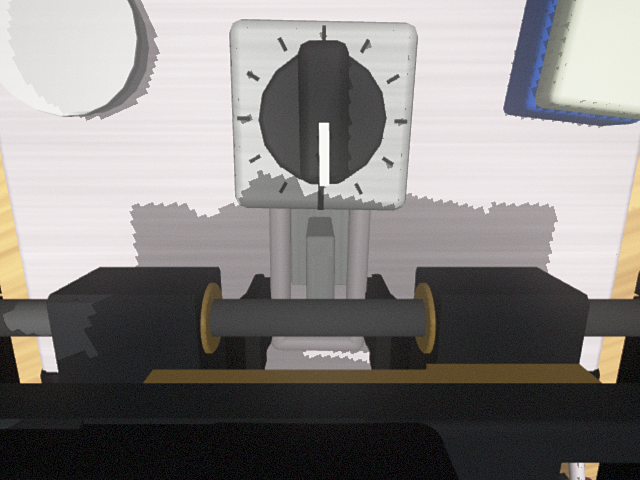

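Request:
send_rows(
  moves=[
    [0,0,0,0,0,0,0],
    [0,0,0,0,0,0,-0.4],
    [0,0,-0.4,0,0,0,-0.75],
    [0,0,-1,0,0,0,-0.75],
    [0,0,-1,0,0,0,-0.75],
    [0,0,-0.8,0,0,0,-0.75],
    [0.5,0,0,0,0,0,-0.75],
    [0.5,0,0,0,0,0,-0.75],
    [0,0,0,0,0,0,-0.75],
  ],
)

```text
time_s: 11.72
position: [0.538, -0.2007, 0.1304]
tcp_rot: [[0.927, -0.375, 0.0], [-0.375, -0.927, -0.0], [0.0, 0.0, -1.0]]
force: [0.2, 0.5, 0.8]
opening: 0.877
```

Run:
```python
from h import *
c=snap('wrist','w5.png'); s=status.read_state();print(s['position'],s['opening'],s['force'],s['tcp_rot'])
np.save('last.npy',0)
```

```text
[ 0.53706211 -0.2001575   0.13022637] 0.8752158830439003 [-0.14441528 -0.61591711 -0.36950046] [[ 9.26871848e-01 -3.75375270e-01 -1.40841977e-03]
 [-3.75374415e-01 -9.26872885e-01  8.38844355e-04]
 [-1.62030752e-03 -2.48816470e-04 -9.99998656e-01]]
```

View pics/w5.png

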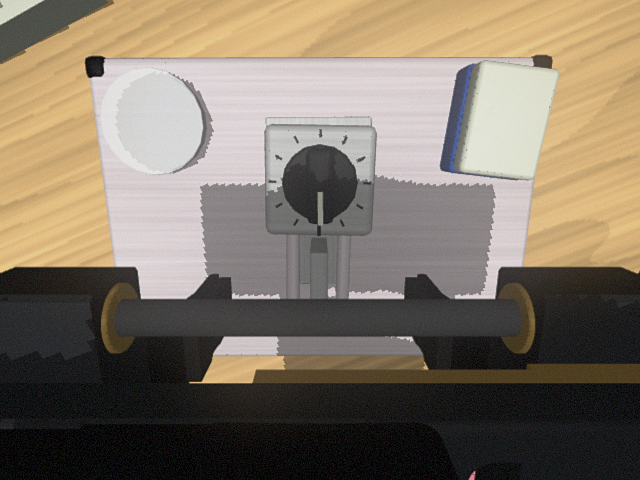

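Run:
```python
from h import *
h=dict(np.load('wrist.npz'))['hand_eye']; c=dict(np.load('wrist.npz'))
T=np.eye(4);T[:3,:3]=[[.927,-.375,-.002],[-.375,-.927,0],[-.002,0,-1]];T[:3,3]=[.5124,-.19,.0511];c['pose']=T@h
a=pt(c,320,350,z=.068);b=pt(c,324,209,z=.08); ex=np.array([.927,-.375,0]);print((b-a)@ex,(np.array([.582,-.2192,0])-a)@ex)
```

```text
0.05998317571849748 0.09177313642660667
```

Request:
send_rows(
  moves=[
    [0.92,0.06,0,0,0,0,-0.75],
    [0.92,0,0,0,0,0,-0.75],
    [0,0,0.5,0,0,0,-0.75],
    [0,0,0.8,0,0,0,-0.75],
    [0,0,0.8,0,0,0,-0.75],
    [0,0,0.5,0,0,0,-0.75],
    [0,0,0.22,0,0,0,-0.75],
    [0,0,0,0,0,0,-0.75],
  ],
)

```text
time_s: 12.78
position: [0.5786, -0.2186, 0.0604]
tcp_rot: [[0.927, -0.375, -0.001], [-0.375, -0.927, 0.001], [-0.001, -0.0, -1.0]]
force: [0.3, 0.0, 0.9]
opening: 0.871
```

The crown's outer edge measures 60 mm from the block face, which is 34 + 26 mm, so the shackle is fully out. Now I'll grip the block.

Request:
send_rows(
  moves=[
    [0,0,0,0,0,0,0],
    [0,0,0,0,0,0,1],
    [0,0,0,0,0,0,1],
    [0,0,0,0,0,0,1],
    [0,0,0,0,0,0,1],
  ],
)

```text
time_s: 13.4
position: [0.5794, -0.2189, 0.0615]
tcp_rot: [[0.927, -0.375, 0.001], [-0.375, -0.927, -0.0], [0.001, 0.0, -1.0]]
force: [0.4, 1.3, 5.0]
opening: 0.688
```

Request:
send_rows(
  moves=[
    [0,0,-0.2,0,0,0,1],
    [0,0,-0.3,0,0,0,1],
    [0,0,-0.4,0,0,0,1],
    [0,0,-0.5,0,0,0,1],
    [0,0,-0.6,0,0,0,1],
    [0,0,0,0,0,0,1],
  ],
)

```text
time_s: 14.15
position: [0.5802, -0.2195, 0.1129]
tcp_rot: [[0.927, -0.375, 0.003], [-0.375, -0.927, -0.002], [0.004, 0.001, -1.0]]
force: [-0.5, -0.6, -4.7]
opening: 0.688
```

Run:
```python
from h import *
c=snap('wrist','w6.png'); s=status.read_state();print(s['position'],s['opening'],s['force'])
c=snap('scene','s6.png'); cv2.imwrite('pics/s6c.png',cv2.resize(c['img'][130:330,130:330,::-1],(600,600)))
```

```text
[ 0.57952433 -0.21908233  0.11193736] 0.6836043422935256 [-0.91939945  0.71187527 -3.10171042]
```

View pics/w6.png

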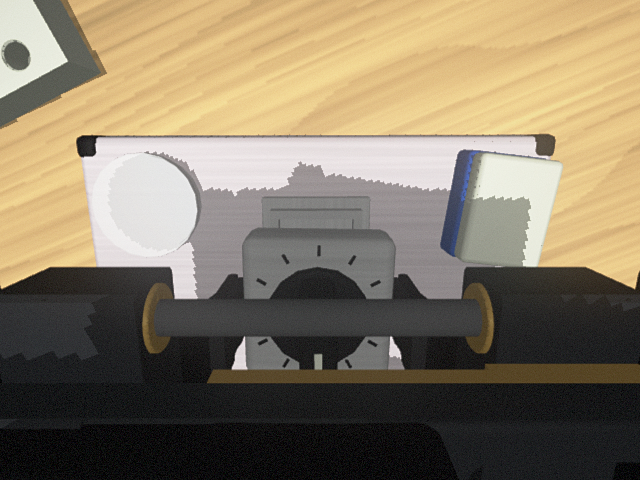

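View pics/s6c.png

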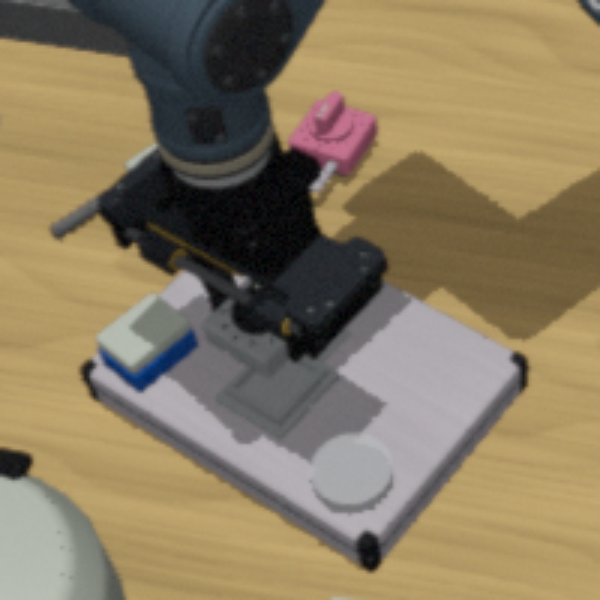

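Request:
send_rows(
  moves=[
    [0,0,-0.5,0,0,0,1],
    [-0.11,-0.2,-0.6,0,0,0,1],
    [-0.22,-0.42,-0.2,0,0,0,1],
    [-0.32,-0.62,0,0,0,0,1],
    [-0.42,-0.8,0,0,0,0,1],
    [-0.42,-0.8,0,0,0,0,1],
    [-0.42,-0.8,0,0,0,0,1],
    [-0.42,-0.8,0,0,0,0,1],
    [-0.42,-0.8,0,0,0,0,1],
    [-0.42,-0.8,0,0,0,0,1],
    [-0.42,-0.8,0,0,0,0,1],
    [-0.42,-0.8,0,0,0,0,1],
  ],
)

```text
time_s: 15.75
position: [0.5577, -0.0027, 0.1434]
tcp_rot: [[0.927, -0.375, 0.0], [-0.375, -0.927, -0.0], [0.0, -0.0, -1.0]]
force: [0.2, 0.1, -3.2]
opening: 0.688
```

Request:
send_rows(
  moves=[
    [-0.42,-0.8,0,0,0,0,1],
    [-0.42,-0.8,0,0,0,0,1],
    [-0.42,-0.8,0,0,0,0,1],
    [-0.42,-0.8,0,0,0,0,1],
    [-0.42,-0.8,0,0,0,0,1],
    [-0.32,-0.62,0,0,0,0,1],
    [-0.22,-0.42,0,0,0,0,1],
    [-0.11,-0.2,0,0,0,0,1],
    [0,0,0,0,0,0,1],
    [0,0,0,0,0,0,1],
    [0,0,0,0,0,0,1],
  ],
)

```text
time_s: 17.12
position: [0.5434, 0.1425, 0.1433]
tcp_rot: [[0.927, -0.376, 0.0], [-0.376, -0.927, -0.0], [0.0, 0.0, -1.0]]
force: [-0.2, -0.1, -3.5]
opening: 0.685
```

Run:
```python
from h import *
c=snap('wrist','w7.png'); s=status.read_state();print(s['position'],s['opening'],s['force'],s['tcp_rot'])
print('lock now~',np.array(s['position'])+.0025*np.array(s['tcp_rot'])[:,0]-[0,0,.0145])
c=snap('scene','s7.png'); cv2.imwrite('pics/s7c.png',cv2.resize(c['img'][180:350,290:490,::-1],None,fx=3.5,fy=3.5))
```

```text
[0.54342081 0.1425856  0.14331787] 0.685424975697409 [-0.42277633 -0.35952423 -3.29881089] [[ 9.26544271e-01 -3.76185743e-01  3.49844762e-05]
 [-3.76185738e-01 -9.26544268e-01 -9.79929117e-05]
 [ 6.92782022e-05  7.76341099e-05 -9.99999995e-01]]
lock now~ [0.54573717 0.14164514 0.12881805]
```

View pics/w7.png

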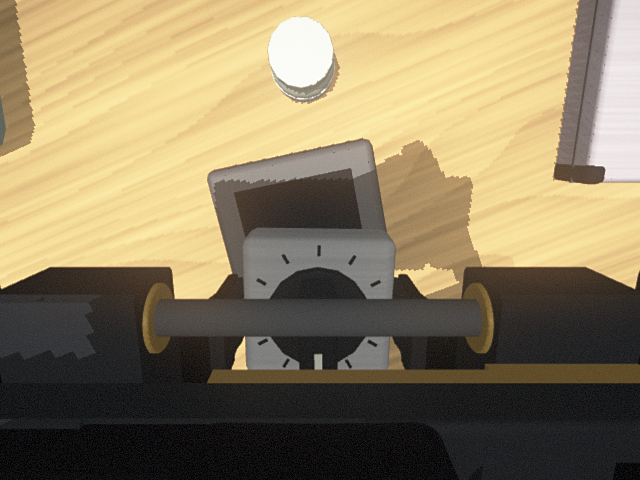

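View pics/s7c.png

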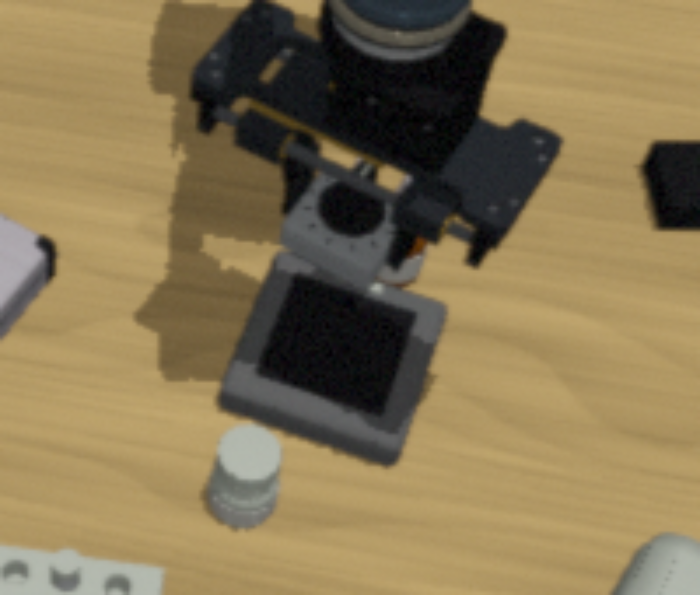

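Run:
```python
from h import *
c=dict(np.load('wrist.npz'))
a=pt(c,209,174,z=.03);b=pt(c,372,140,z=.03);d=b-a;print(a,b,np.linalg.norm(d))
n=np.array([d[1],-d[0]])/np.linalg.norm(d); n=n if n[0]<0 else -n
print('wrist centre',(a+b)[:2]/2+.06*n)
s=dict(np.load('scene.npz')); k=3.5
P=[pt(s,290+u/k,180+v/k,z=.03) for u,v in [(283,253),(445,302),(400,447),(222,392)]]; print(np.round(P,3),np.mean(P,0))
G=[pt(s,290+u/k,180+v/k,z=.03) for u,v in [(294,273),(415,307),(380,414),(260,368)]]; print(np.mean(G,0))
```

```text
[0.61435463 0.19532973 0.03      ] [0.59314014 0.08269716 0.03      ] 0.11461303990812972
wrist centre [0.54478416 0.15011925]
[[0.487 0.109 0.03 ]
 [0.504 0.218 0.03 ]
 [0.617 0.199 0.03 ]
 [0.601 0.086 0.03 ]] [0.55220795 0.15306877 0.03      ]
[0.54707266 0.15231174 0.03      ]
```

The reader centre comes out at about (0.547, 0.151) from all three cameras, and the lock is 10 mm short of it. I'll make that small correction and then hold still.

Request:
send_rows(
  moves=[
    [-0.05,-0.18,0,0,0,0,1],
    [-0.05,-0.18,0,0,0,0,1],
    [0,0,0,0,0,0,1],
    [0,0,0,0,0,0,1],
    [0,0,0,0,0,0,1],
    [0,0,0,0,0,0,1],
    [0,0,0,0,0,0,1],
    [0,0,0,0,0,0,1],
  ],
)

```text
time_s: 18.23
position: [0.5444, 0.1523, 0.1433]
tcp_rot: [[0.927, -0.376, 0.0], [-0.376, -0.927, -0.0], [0.0, -0.0, -1.0]]
force: [0.2, -0.5, -3.5]
opening: 0.689
```

Run:
```python
from h import *
c=snap('wrist','w8.png'); s=status.read_state();print(s['position'],s['opening'],s['force'],np.abs(s['qvel']).max())
print('lock now~',np.array(s['position'])+.0025*np.array(s['tcp_rot'])[:,0]-[0,0,.0145])
c=snap('top','t8.png')
for m in models.masks_of('top','shackle')[:2]: print(m['confidence'],m['extent'])
```

```text
[0.54434703 0.15235507 0.14330772] 0.6868886611174437 [-0.10006108  0.02792305 -3.93312893] 0.09485401486804766
lock now~ [0.54666415 0.15141648 0.12880771]
0.42 [410.8, 313.9, 422.1, 319.1]
```

View pics/t8.png

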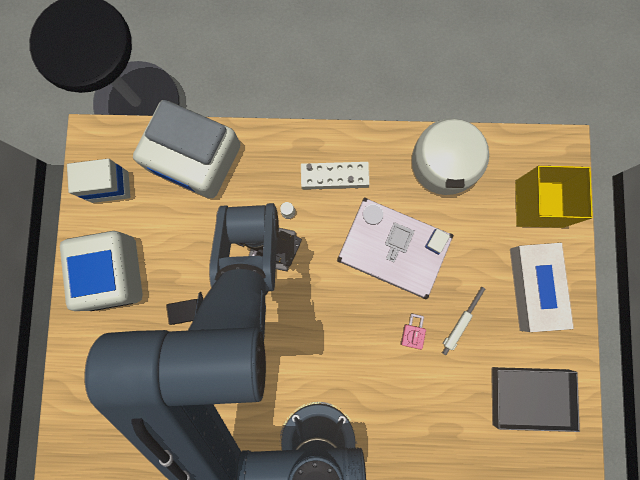

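View pics/w8.png

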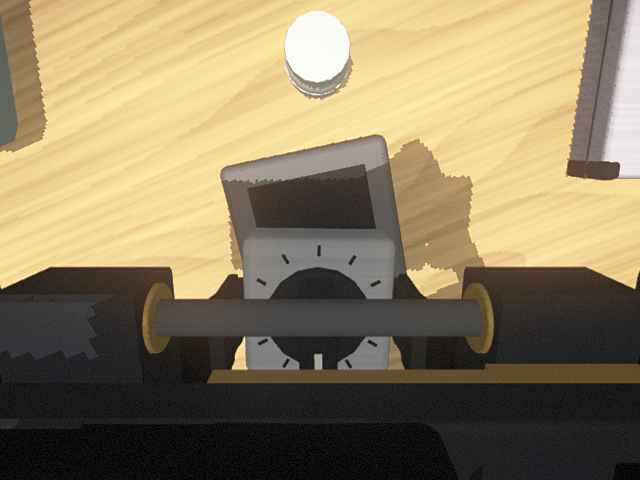

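The top view shows the nest on the case empty at (400,237) and the dish, tip box, rack, pipette and jar where they were. The wrist view shows the lock level and dial up over the reader.

```bash
python3 -c "
from rig import bot; print(bot.hand_in())"
```

```text
the job is handed in; nothing more can be done
None
```

The job is handed in at about 18 s of the 51 s allowed. The arm is holding the opened steel lock level, dial up, over the reader; no verdict was reported.

**What I did:** I turned the dial about 61° clockwise, past the false click, until the pointer met the index mark. I then pulled the shackle out and gripped the block by its sides. From there I lifted the lock off the hasp and carried it to the reader.

**Last checks:**
- **Dial:** after I let go, the wrist picture showed the pointer in line with the index mark and the shackle still shut.
- **Shackle:** before the lift, the crown's outer edge measured 60 mm from the block face, which matches 34 + 26 mm, fully out. At the reader the crown was hidden by the gripper, so I did not measure it again there.
- **Position:** by arm pose, the lock is within about 2 mm of the reader centre (0.547, 0.151). Its underside is about 99 mm above the glass.
- **Hold:** the fingers stand 60 mm apart, the block's width. The arm carries 3.5–3.9 N, about the lock's weight, and was practically still.
- **Bystanders:** none looked moved in the last top picture, where the arm hid the bottle and part of the foam block. The bottle was last seen, partly hidden, beside the reader just before the final 10 mm shift.

**Disagreements:**
- **Reader centre:** the cameras differed by up to about 7 mm.
- **Shackle network:** on the last top picture it reported only something at the pink look-alike, so I disregarded it.

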